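# Burnish the earthing strip, then hold the test box lid at its balance point

### The arm

A 7-joint arm with a two-finger parallel gripper is mounted at the origin on the work surface. World frame = base frame: x ahead of the robot, y to its left, z up, the work surface at z = 0. Lengths are in m, angles in rad, forces in N, time in s.
With the tool pointing down it reaches from about 0.425 to 0.975 m from the base axis. Payload 16.7 kg.
Tool frame: the origin (TCP) lies on the centre line of the jaws, within the pads' length; the fingertips stand ahead of it and the grasp point (between the pads) lies 5 mm behind it (manip.nose_length is the z of the fingertips in the tool frame, in m); z points along the fingers, y is the line along which they close (so a half turn about z gives the same grasp; the last joint's range is limited). The gripper opens to 85 mm and grips with 20 to 120 N. Pads are 22 mm wide; open, the fingers measure 114 mm over their backs; the gripper's body (76 mm by 85 mm) begins 54 mm behind the grasp point. The pads swing forward as they close: fully open they stand 13 mm farther back than shut.
Start: joints at [1.028, 0.426, 0.074, 1.606, -0.034, 1.111, -0.067], TCP at [0.259, -0.623, 0.245] pointing down, gripper open.
Joint ranges: [-2.85, 2.85], [-0.5, 2.14], [-1.23, 1.37], [0.21, 2.46], [-1.02, 4.16], [0.16, 2.05], [-2.73, 2.73]. Speed limits (rad/s): [1.89, 1.89, 2.39, 2.39, 3.01, 3.01, 3.01].

### API

Orientations are given as a 3x3 rotation matrix whose columns are the frame's x, y, z axes.
In Python, from station import manip gives the robot as it stands. The module is installed in compiled form; this text tells all that it offers.
- The arm moves only by the tool arm_command, never from a script. Its argument "increments" is a list of rows, each a list of 3 entries, a list of its own where there are three numbers: the turn, a rotation vector about the tool's x, y, z in rad, then the shift along the tool's x, y, z in cm, then the finger opening in cm, from 0 to 8.54. A call has 1 to 5 rows; each row is the pose to reach, as a shift and turn from the pose commanded when the call began, along the tool's axes at that moment; what a row does not reach only later rows make up. A row lasts 1/10 s, in which the tool goes at most 50 mm and 8.59 degrees, less where a joint would pass 70% of its speed; a pose out of reach is approached as far as the arm can. A call with a gripper value outside its range is refused whole. The fingers move at their own pace and stop on an object; the grip force is fixed at half the most. Time passes only in rows, so rows that repeat a pose let the fingers close. It gives the time, the measured TCP pose, the force, the opening and the grip force at its end, in the units of the state.
- manip.sense(): the state, without advancing time (a new reading comes with each control period).
- manip.read_camera(name): name is "scene" or "top" or "wrist"; returns the picture (420x560x3 uint8, red, green, blue); there is no depth.
- manip.calibration(name): a dict with "intrinsics" (3x3 intrinsics, pixels), "cam_to_world" (4x4, takes a point from camera to world coordinates); the wrist camera has in their place "T_tool_cam" (4x4, takes a point from camera to tool coordinates, whose origin is the TCP and whose axes are the flange's). Camera axes: x right, y down, z forward; pixel columns grow to the right and rows downward; lengths in m; the calibration is good to about 2 mm. A picture is of the moment at which its call begins: read the wrist's pose just before it. calibration takes no time and is no camera call.
- manip.sign_off(): hands the job in; it is judged then, once.
The state is a dict: "clock": time; "q": joint angles; "dq": joint speeds; "joint_torque": joint torques, N m; "eef_pos": TCP position; "orientation": TCP orientation; "wrist_force": force on the tool from outside, world axes, zero at the start; "torque": the same for the moment, N m; "opening": finger opening in m; "grasp_force": force on a finger pad.
Only numpy, scipy, OpenCV 4.12 (cv2) and the standard library are available. Lean on these libraries where they do the work, as an engineer would, in place of code of your own. Each camera call takes 0.05 s, during which the arm holds its last target. There are 200 camera calls.

### The job

Service the lid of the screened test box: take the red burnishing block from its yellow tray and rub it along the whole brass spring strip, from the hinge end to the handle end, pressing lightly all the way so that the strip is pushed in a few millimetres but not hard against its stop, with the lid still shut. Stand the block upright back in the yellow tray, then lift the lid by its black handle bar to its over-centre balance point, where the red dots stand straight above the hinge pins, without letting it fall shut or over backwards. Finish while holding it there by the bar at rest, do not let go, and leave everything else on the bench where it is.

Things in the scene. Friction and masses are not known exactly. Their poses are not given: they have to be found in the camera images.
- testbox: Screened test box, fixed: bare aluminium, 160 mm deep (x), y from -118 to +148 mm, 113 mm high, grey hinged lid on top, brass strip on a 66 mm wide flange beside the lid on the +y side. Origin: on the bench under the box; +x from handle side to hinge side, +y towards the strip, z up. In this frame the strip's centre line is y = 110 mm, the hinge line x = 78, z = 115 mm
- strip_far (a point): Hinge end of the brass strip, centre of its width, on its top face (box frame x 70, y 110, z 127 mm when not pressed). The strip is 140 mm long along the box's x, 16 mm wide, and its ends carry no obstacle
- strip_near (a point): Handle end of the brass strip, centre of its width, on its top face (box frame x -70, y 110, z 127 mm when not pressed)
- strip (a joint): How far the whole strip is pushed straight down, m: 0 free, 0.010 at its stop. Spring: 2 N to start, plus 0.8 N per mm, so 4 to 5 mm down is about 6 N. Even at its stop its top stays above the flange. Lid panel top is at 123 mm; the block's foot passes 13 mm clear of its edge when centred on the strip
- lid (a joint): Lid angle, rad: 0 shut (level), grows as it opens up and away from the handle side, stop at 2.1. Free hinge, hardly any friction, lid 0.63 kg: below 1.20 it falls shut, above it falls over backwards. Balance point: 1.20 rad. Panel: 156 mm from hinge to front edge, 195 mm wide; blue housing on top 90 x 110 x 60 mm high, its front 107 mm from the hinge line
- handle: Round black bar of the lid, 13 mm thick, 110 mm long, between two thin steel arms; a sleeve that turns freely about its length, so fingers need not tilt as the lid swings. Origin: its middle; y axis along the bar. It lies 213 mm from the hinge line along the lid, 15 mm above the lid's underside plane; shut: 130 mm above the bench, 57 mm in front of the lid panel, 55 mm in front of the box wall
- hinge (a point): Middle of the hinge line, which runs along the box's y (box frame x 78, y -17.5, z 115 mm). The brass hinge pins show at both sides
- balance_mark (a point): The lid's centre of mass, 74 mm from the hinge line along the lid and 28 mm above the lid's underside plane, in the middle of its width; red dots on both sides of the blue housing mark its height. At the balance point it is straight above the hinge line
- block: Burnishing block, 72 mm high, 0.15 kg or so: grey felt-faced foot 40 x 34 x 16 mm high, above it a red grip 40 mm long (x) and 24 mm thick (y). Origin: centre of its underside, z up. It stands upright in the tray; held, its 40 mm length may lie along the strip
- tray: Shallow yellow tray, 150 (x) x 120 (y) mm, fixed, rim 18 mm high, wall 4 mm. Origin: on the bench under its centre; its inner floor is 4 mm up. It may stand left or right of the test box
- bin: Blue divided parts bin, fixed, 140 x 120 x 35 mm, on the other side of the box. Origin: centre of its underside. Leave alone
- meter: Yellow hand meter lying loose, 85 x 160 x 36 mm. Leave alone
- coil: Orange coil standing loose, 64 mm across, 80 mm high. Leave alone
- capacitor: Black capacitor can standing loose, 60 mm across, 95 mm high. Leave alone
- driver: Screwdriver lying loose. Leave alone
- cleaner: White closed bottle standing loose, 60 mm across, 130 mm high. Leave alone
Not all that is in view belongs to the job. Of the things like the tray, leave any that is grey; of the rest the larger one is meant. Several things look just like the block: the one meant starts farthest from the robot's base.

How it is judged:
By the outcome, as a careful person would: the job done as asked, in the order asked, and still so for the second after the job is handed in, while the arm keeps its last pose, push and grip.
It also fails if it takes over 72 s, if anything falls off the work surface, if the arm or the gripper's body presses on something with over 40 N, if the wrist force passes 120 N, or if a joint passes its speed limit or range.

## Working session

There is one attempt and no reset: what is moved stays moved. The work goes in short steps, Python scripts to look and compute and a tool call to move; the robot and the scene stay as the last step left them, time stands still between calls to the robot, and variables do not carry over. Pictures are saved under pics/ and viewed, at most 12 in all, crops included, and the job is handed in when it is done.

Besides the shell and the picture viewer there is one more tool, called after "Emit:" by a JSON object that holds its "api" and its "payload", one argument or row to a line. arm_command: Moves the arm, as the interface text tells. Its arguments: {"type":"object","properties":{"increments":{"type":"array","items":{"type":"array"}}},"required":["increments"]}

```bash
mkdir -p pics
python3 - <<'E'
from station import manip
import cv2,numpy as np
s=manip.sense()
for k in s: print(k,np.round(s[k],4).tolist())
print(manip.nose_length)
for n in ["scene","top"]:
    c=manip.calibration(n);print(n,np.round(c['intrinsics'],1).tolist(),np.round(c['cam_to_world'],4).tolist())
    im=manip.read_camera(n);cv2.imwrite(f'pics/{n}0.png',im[:,:,::-1])
print(manip.calibration("wrist"))
E
```

```text
clock 0.0
q [1.0275, 0.4267, 0.0738, 1.6066, -0.0341, 1.1108, -0.0671]
dq [0.0001, -0.0007, -0.0001, 0.0006, -0.0002, 0.0001, 0.0002]
joint_torque [0.0023, -94.9805, 3.7624, -46.3502, 0.0195, 0.0101, 0.0001]
eef_pos [0.2588, -0.623, 0.2446]
orientation [[0.9235, 0.3836, -0.0006], [0.3836, -0.9235, 0.0012], [-0.0001, -0.0013, -1.0]]
wrist_force [-0.04, 0.1278, 0.0454]
torque [-0.0227, -0.0391, 0.0589]
grasp_force 0.0
opening 0.0853
0.014
scene [[404.0, 0.0, 280.2], [0.0, 404.0, 208.2], [0.0, 0.0, 1.0]] [[-0.1397, 0.6407, -0.755, 1.3784], [0.9902, 0.0845, -0.1115, 0.1205], [-0.0077, -0.7631, -0.6462, 0.8325], [0.0, 0.0, 0.0, 1.0]]
top [[385.6, 0.0, 279.9], [0.0, 385.6, 216.2], [0.0, 0.0, 1.0]] [[-0.0275, -0.9942, 0.1042, 0.3895], [-0.9993, 0.03, 0.0229, -0.0361], [-0.0259, -0.1035, -0.9943, 1.4748], [0.0, 0.0, 0.0, 1.0]]
{'intrinsics': array([[340.47912482,   0.        , 276.03525573],
       [  0.        , 340.47912482, 208.58917083],
       [  0.        ,   0.        ,   1.        ]]), 'T_tool_cam': array([[-8.25259294e-04, -9.63037286e-01, -2.69366860e-01,
         6.76326274e-02],
       [ 9.99999597e-01, -8.90093764e-04,  1.18554006e-04,
         3.59458657e-04],
       [-3.53933691e-04, -2.69366654e-01,  9.63037632e-01,
        -1.28258437e-01],
       [ 0.00000000e+00,  0.00000000e+00,  0.00000000e+00,
         1.00000000e+00]])}
```

View pics/scene0.png

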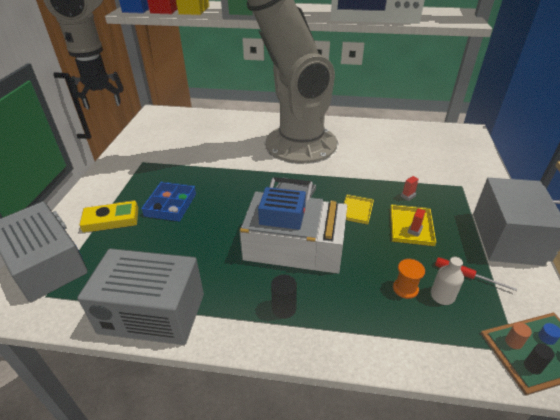

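View pics/top0.png

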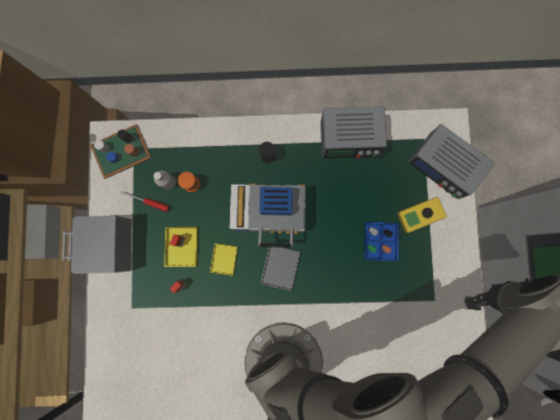

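The scene shows the box, with the strip on its +y side, and two yellow trays; the block in the larger tray is at top px (176,240). A second block at (177,286) is nearer the base. Next I enlarge these areas.

Run:
```python
import cv2,numpy as np
a=cv2.imread('pics/top0.png')
c=a[170:270,155:315]
cv2.imwrite('pics/topc.png',cv2.resize(c,None,fx=5,fy=5,interpolation=cv2.INTER_CUBIC))
a=cv2.imread('pics/scene0.png')
c=a[165:275,235:445]
cv2.imwrite('pics/scenec.png',cv2.resize(c,None,fx=3.8,fy=3.8,interpolation=cv2.INTER_CUBIC))
```

```text
(no output)
```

View pics/topc.png

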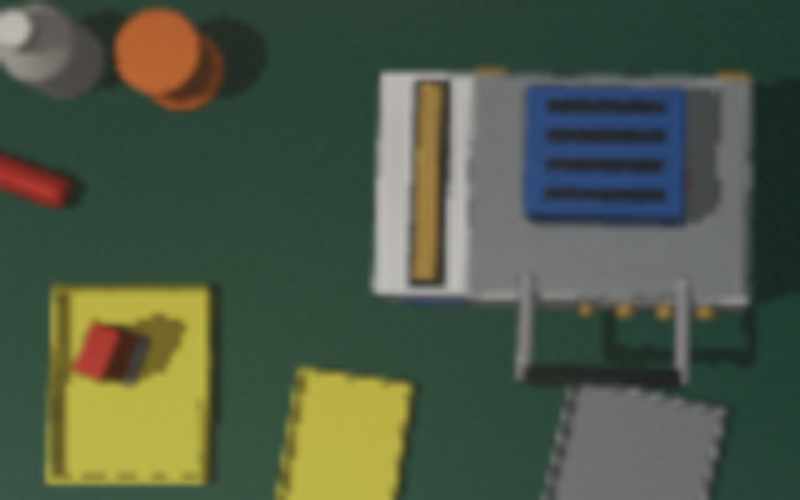

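View pics/scenec.png

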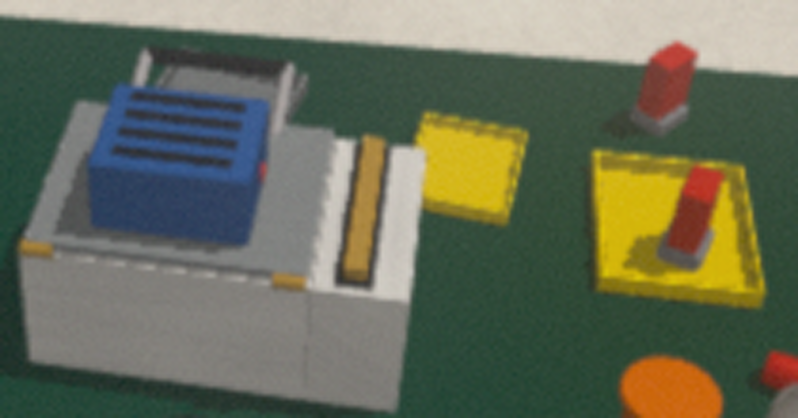

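```bash
cat > h.py <<'E'
import numpy as np,cv2
from station import manip
def ray(name,uv,z,T=None):
    c=manip.calibration(name); T=c['cam_to_world'] if T is None else T
    d=T[:3,:3]@np.linalg.solve(c['intrinsics'],[uv[0],uv[1],1.]); o=T[:3,3]
    return o+d*(z-o[2])/d[2]
def tc(p): return ((p[0]+.5)/5-.5+155,(p[1]+.5)/5-.5+170)
def sc(p): return ((p[0]+.5)/3.8-.5+235,(p[1]+.5)/3.8-.5+165)
E
python3 - <<'E'
from h import *
P=lambda n,p,z,f: print(n,np.round(ray('top' if f is tc else 'scene',f(p),z)*1000,1))
for n,p,z in [('sfar',(431,82),.127),('snear',(426,283),.127),('flFL',(380,72),.113),('flNL',(373,293),.113),('lidFR',(752,74),.123),('lidNR',(750,300),.123),
 ('hL',(527,375),.13),('hR',(683,380),.13),('b1',(93,322),.076),('b2',(122,332),.076),('b3',(107,380),.076),('b4',(74,370),.076),
 ('t1',(53,285),.018),('t2',(213,287),.018),('t3',(209,483),.018),('t4',(46,483),.018)]: P(n,p,z,tc)
print('scene')
for n,p,z in [('sfar',(354,276),.127),('snear',(374,140),.127),('flFL',(408,300),.113),('hL',(292,66),.13),('hR',(143,54),.13),
 ('b',(694,173),.076),('b',(722,170),.076),('b',(715,193),.076),('b',(688,194),.076),('t',(594,150),.018),('t',(745,165),.018),('t',(764,290),.018),('t',(597,277),.018)]: P(n,p,z,sc)
E
```

```text
sfar [642.8 130.8 127. ]
snear [499.6 136.8 127. ]
flFL [653.9 169.2 113. ]
flNL [494.8 176.4 113. ]
lidFR [641.9 -97.3 123. ]
lidNR [481.3 -90.4 123. ]
hL [433.   66.9 130. ]
hR [426.5 -41.7 130. ]
b1 [482.4 388.   76. ]
b2 [474.5 366.6  76. ]
b3 [439.8 377.6  76. ]
b4 [447.8 401.9  76. ]
t1 [515.5 436.4  18. ]
t2 [510.3 313.5  18. ]
t3 [362.2 317.3  18. ]
t4 [365.5 441.2  18. ]
scene
sfar [649.3 131.7 127. ]
snear [506.5 138.9 127. ]
flFL [652.7 168.1 113. ]
hL [428.6  72.9 130. ]
hR [428.  -42.7 130. ]
b [451.5 381.1  76. ]
b [445.2 402.5  76. ]
b [472.9 393.9  76. ]
b [476.7 373.9  76. ]
t [361.2 322.7  18. ]
t [364.7 443.5  18. ]
t [511.3 437.1  18. ]
t [513.6 314.9  18. ]
```

```bash
cat >> h.py <<'E'
from scipy.spatial.transform import Rotation as Ro
def Rd(psi): # tool down, x axis at psi (deg)
    c,s=np.cos(np.radians(psi)),np.sin(np.radians(psi)); return np.array([[c,s,0],[s,-c,0],[0,0,-1.]])
def plan(targets,p=None,R=None):
    s=manip.sense(); p=np.array(s['eef_pos']) if p is None else p; R=np.array(s['orientation']).reshape(3,3) if R is None else R
    for t,psi in targets:
        sh=np.round(R.T@(np.array(t)-p)*100,2); rv=np.round(Ro.from_matrix(R.T@(Rd(psi) if np.isscalar(psi) else psi)).as_rotvec(),3)
        print(rv.tolist(),sh.tolist()); p=p+R@sh/100; R=R@Ro.from_rotvec(rv).as_matrix()
def st():
    s=manip.sense(); R=np.array(s['orientation']); print(s['clock'],'pos',np.round(s['eef_pos'],4),'psi',round(np.degrees(np.arctan2(R[1,0],R[0,0])),2),'z',np.round(R[:,2],4),'F',np.round(s['wrist_force'],1),'T',np.round(s['torque'],2),'op',round(s['opening'],4),'gf',round(s['grasp_force'],1),'q',np.round(s['q'],2)); return s
E
python3 -c "
from h import *
plan([((.43,-.45,.27),62),((.56,-.24,.27),102),((.60,0,.27),140),((.55,.235,.27),160.5),((.461,.386,.17),160.5)])"
```

```text
[-0.001, -0.0, -0.688] [22.45, -9.42, -2.52]
[0.0, -0.0, -0.698] [24.64, 1.61, 0.0]
[0.0, -0.0, -0.664] [22.65, 8.89, 0.01]
[0.0, 0.0, -0.357] [18.93, 14.79, 0.01]
[0.0, 0.0, -0.0] [13.43, 11.26, 10.0]
```

Emit:
{"api": "arm_command", "payload": {
  "increments": [
    [[0,0,-0.688],[22.45,-9.42,-2.52],5.5],
    [[0,0,-0.688],[22.45,-9.42,-2.52],5.5],
    [[0,0,-0.688],[22.45,-9.42,-2.52],5.5],
    [[0,0,-0.688],[22.45,-9.42,-2.52],5.5],
    [[0,0,-0.688],[22.45,-9.42,-2.52],5.5]
  ]
}}

```text
clock: 0.6
eef_pos: [0.4316, -0.448, 0.2706]
orientation: [[0.464, 0.886, 0.0], [0.886, -0.464, 0.0], [0.0, -0.0, -1.0]]
wrist_force: [0.8, -0.2, 0.6]
opening: 0.0552
grasp_force: 0.0
```

Emit:
{"api": "arm_command", "payload": {
  "increments": [
    [[0,0,-0.698],[24.64,1.61,0],5.5],
    [[0,0,-0.698],[24.64,1.61,0],5.5],
    [[0,0,-0.698],[24.64,1.61,0],5.5],
    [[0,0,-0.698],[24.64,1.61,0],5.5],
    [[0,0,-0.698],[24.64,1.61,0],5.5]
  ]
}}

```text
clock: 1.1
eef_pos: [0.5608, -0.2381, 0.2705]
orientation: [[-0.214, 0.977, -0.0], [0.977, 0.214, 0.0], [0.0, -0.0, -1.0]]
wrist_force: [1.7, -0.8, 0.5]
opening: 0.055
grasp_force: 0.0
```

Emit:
{"api": "arm_command", "payload": {
  "increments": [
    [[0,0,-0.664],[22.65,8.89,0],5.5],
    [[0,0,-0.664],[22.65,8.89,0],5.5],
    [[0,0,-0.664],[22.65,8.89,0],5.5],
    [[0,0,-0.664],[22.65,8.89,0],5.5],
    [[0,0,-0.664],[22.65,8.89,0],5.5]
  ]
}}

```text
clock: 1.6
eef_pos: [0.5999, 0.0024, 0.2704]
orientation: [[-0.771, 0.637, -0.0], [0.637, 0.771, 0.0], [0.0, 0.0, -1.0]]
wrist_force: [0.3, -1.1, -0.0]
opening: 0.055
grasp_force: 0.0
```

Motion is accurate. I continue to above the block.

Emit:
{"api": "arm_command", "payload": {
  "increments": [
    [[0,0,-0.357],[18.93,14.79,0],5.5],
    [[0,0,-0.357],[18.93,14.79,0],5.5],
    [[0,0,-0.357],[18.93,14.79,0],5.5],
    [[0,0,-0.357],[18.93,14.79,0],5.5],
    [[0,0,-0.357],[18.93,14.79,0],5.5]
  ]
}}

```text
clock: 2.1
eef_pos: [0.5489, 0.2374, 0.2705]
orientation: [[-0.943, 0.333, -0.0], [0.333, 0.943, 0.0], [0.0, 0.0, -1.0]]
wrist_force: [0.5, -0.3, -0.1]
opening: 0.055
grasp_force: 0.0
```

Emit:
{"api": "arm_command", "payload": {
  "increments": [
    [[0,0,0],[13.43,11.26,10],5.5],
    [[0,0,0],[13.43,11.26,10],5.5],
    [[0,0,0],[13.43,11.26,10],5.5],
    [[0,0,0],[13.43,11.26,10],5.5],
    [[0,0,0],[13.43,11.26,10],5.5]
  ]
}}

```text
clock: 2.6
eef_pos: [0.4557, 0.39, 0.1677]
orientation: [[-0.945, 0.327, -0.005], [0.327, 0.945, -0.0], [0.004, -0.002, -1.0]]
wrist_force: [0.1, -0.9, -0.8]
opening: 0.0551
grasp_force: 0.0
```

Run:
```python
from h import *
im=manip.read_camera('wrist'); s=st()
cv2.imwrite('pics/w1.png',im[:,:,::-1])
T=np.eye(4);T[:3,:3]=s['orientation'];T[:3,3]=s['eef_pos'];T=T@manip.calibration('wrist')['T_tool_cam'];np.save('w1.npy',T)
```

```text
2.65 pos [0.458  0.3881 0.1688] psi 160.78 z [-3.2e-03 -6.0e-04 -1.0e+00] F [-0.1  0.1  1. ] T [-0.02 -0.09 -0.01] op 0.0551 gf 0.0 q [-0.25  0.48 -0.73  1.81  0.38  0.99  0.11]
```

View pics/w1.png

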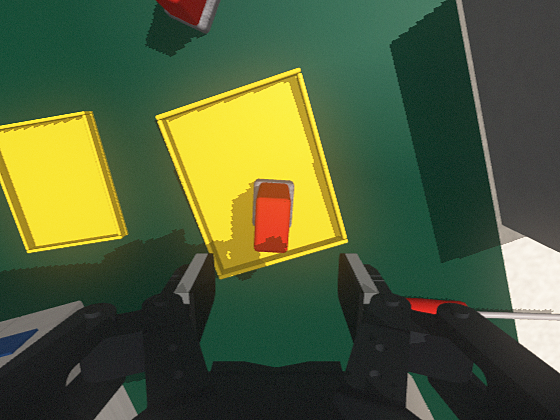

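The block is centred at about (273,225). Its top face corners are (257,198), (290,198), (289,251) and (255,250), so it is almost aligned with the tool.

Run:
```python
from h import *
T=np.load('w1.npy')
q=[ray('wrist',p,.076,T) for p in [(257,197),(290,197),(289,251),(255,250)]]
for p in q: print(np.round(p*1000,1))
print(np.mean(q,0), np.degrees(np.arctan2(*(q[3]-q[0])[1::-1])),np.degrees(np.arctan2(*(q[2]-q[1])[1::-1])))
print('tray',[np.round(ray('wrist',p,.018,T)*1000,1).tolist() for p in [(300,70),(158,118),(219,277),(346,241)]])
st()
c=np.mean(q,0);psi=np.degrees(np.arctan2(*(q[3]+q[2]-q[0]-q[1])[1::-1]))
```

```text
[439.5 380.1  76. ]
[446.8 400.9  76. ]
[483.3 387.9  76. ]
[474.8 365.7  76. ]
[0.46108386 0.38367775 0.076     ] -22.218834340725188 -19.671714339207625
tray [[368.6, 437.7, 18.0], [365.2, 320.3, 18.0], [509.8, 314.5, 18.0], [514.2, 432.1, 18.0]]
2.65 pos [0.458  0.3881 0.1688] psi 160.78 z [-3.2e-03 -6.0e-04 -1.0e+00] F [-0.1  0.1  1. ] T [-0.02 -0.09 -0.01] op 0.0551 gf 0.0 q [-0.25  0.48 -0.73  1.81  0.38  0.99  0.11]
```

```bash
python3 -c "
from h import *
plan([((.461,.3845,.10),159.3),((.461,.3845,.045),159.3)])"
```

```text
[-0.002, -0.003, 0.026] [-0.42, -0.23, 6.88]
[0.0, 0.0, -0.0] [-0.0, -0.0, 5.5]
```

Emit:
{"api": "arm_command", "payload": {
  "increments": [
    [[0,0,0.026],[-0.05,-0.14,3.5],5.5],
    [[0,0,0.026],[-0.05,-0.14,7],5.5],
    [[0,0,0.026],[-0.05,-0.14,10],5.5],
    [[0,0,0.026],[-0.05,-0.14,10],5.5],
    [[0,0,0.026],[-0.05,-0.14,10],5.5]
  ]
}}

```text
clock: 3.15
eef_pos: [0.4617, 0.384, 0.0713]
orientation: [[-0.933, 0.359, -0.0], [0.359, 0.933, -0.0], [0.0, -0.0, -1.0]]
wrist_force: [-0.3, 0.3, -0.5]
opening: 0.055
grasp_force: 0.0
```

```bash
python3 -c "
from h import *
st();plan([((.461,.3845,.045),159.3)])"
```

```text
3.15 pos [0.4617 0.384  0.0713] psi 158.93 z [-2.e-04 -1.e-04 -1.e+00] F [-0.3  0.3 -0.5] T [-0.03  0.   -0.01] op 0.055 gf 0.0 q [-0.3   0.6  -0.65  1.88  0.48  0.83 -0.  ]
[-0.0, -0.0, -0.006] [0.09, 0.02, 2.63]
```

Emit:
{"api": "arm_command", "payload": {
  "increments": [
    [[0,0,0],[0.05,0,1.5],5.5],
    [[0,0,0],[0.05,0,2.6],5.5],
    [[0,0,0],[0.05,0,2.6],2],
    [[0,0,0],[0.05,0,2.6],2],
    [[0,0,0],[0.05,0,2.6],2]
  ]
}}

```text
clock: 3.65
eef_pos: [0.4609, 0.3847, 0.0452]
orientation: [[-0.933, 0.359, 0.001], [0.359, 0.933, 0.001], [-0.0, 0.001, -1.0]]
wrist_force: [-0.1, 0.1, -1.2]
opening: 0.023
grasp_force: 58.6
```

Emit:
{"api": "arm_command", "payload": {
  "increments": [
    [[0,0,0],[0,0,0],2],
    [[0,0,0],[0,0,0],2],
    [[0,0,0],[0,0,0],2],
    [[0,0,0],[0,0,0],2]
  ]
}}

```text
clock: 4.05
eef_pos: [0.4609, 0.3846, 0.045]
orientation: [[-0.933, 0.359, 0.001], [0.359, 0.933, 0.0], [-0.0, 0.0, -1.0]]
wrist_force: [-1.0, -1.6, 5.6]
opening: 0.0232
grasp_force: 59.3
```

```bash
python3 -c "
from h import *
st()"
```

```text
4.05 pos [0.4609 0.3846 0.045 ] psi 158.98 z [ 5.e-04  3.e-04 -1.e+00] F [-1.  -1.6  5.6] T [-0.3   0.13  0.01] op 0.0232 gf 59.3 q [-0.32  0.63 -0.63  1.89  0.52  0.79 -0.03]
```

```bash
python3 -c "
from h import *
plan([((.461,.3845,.21),159),((.55,.26,.21),170),((.644,.131,.19),177.5)])"
```

```text
[0.0, 0.0, -0.0] [-0.02, 0.0, -16.5]
[0.0, 0.0, -0.192] [-12.78, -8.43, -0.0]
[0.0, 0.0, -0.131] [-11.5, -11.07, 2.0]
```

Emit:
{"api": "arm_command", "payload": {
  "increments": [
    [[0,0,0],[0,0,-2],2],
    [[0,0,0],[0,0,-6],2],
    [[0,0,0],[0,0,-11],2],
    [[0,0,0],[0,0,-15],2],
    [[0,0,0],[0,0,-16.5],2]
  ]
}}

```text
clock: 4.55
eef_pos: [0.4614, 0.3856, 0.2136]
orientation: [[-0.933, 0.359, 0.004], [0.359, 0.933, 0.003], [-0.003, 0.004, -1.0]]
wrist_force: [0.1, -0.6, -1.2]
opening: 0.0234
grasp_force: 58.9
```

Emit:
{"api": "arm_command", "payload": {
  "increments": [
    [[0,0,-0.03],[-2,-1.3,0],2],
    [[0,0,-0.08],[-5.1,-3.4,0],2],
    [[0,0,-0.12],[-8,-5.3,0],2],
    [[0,0,-0.16],[-10.7,-7,0],2],
    [[0,0,-0.192],[-12.78,-8.43,0],2]
  ]
}}

```text
clock: 5.05
eef_pos: [0.5507, 0.2577, 0.2087]
orientation: [[-0.985, 0.174, -0.001], [0.174, 0.985, -0.001], [0.001, -0.001, -1.0]]
wrist_force: [-0.1, 0.7, -1.1]
opening: 0.0231
grasp_force: 58.9
```

Emit:
{"api": "arm_command", "payload": {
  "increments": [
    [[0,0,-0.04],[-3,-2.9,0.5],2],
    [[0,0,-0.08],[-6,-5.8,1],2],
    [[0,0,-0.131],[-9,-8.6,1.5],2],
    [[0,0,-0.131],[-11,-10.6,2],2],
    [[0,0,-0.131],[-11.5,-11.07,2],2]
  ]
}}

```text
clock: 5.55
eef_pos: [0.645, 0.1264, 0.1875]
orientation: [[-0.999, 0.049, -0.002], [0.049, 0.999, -0.002], [0.002, -0.002, -1.0]]
wrist_force: [0.3, -1.0, -1.7]
opening: 0.0239
grasp_force: 58.9
```

Emit:
{"api": "arm_command", "payload": {
  "increments": [
    [[0,0,0],[0,0,0],2],
    [[0,0,0],[0,0,0],2],
    [[0,0,0],[0,0,0],2]
  ]
}}

```text
clock: 5.85
eef_pos: [0.643, 0.1325, 0.1897]
orientation: [[-0.999, 0.042, 0.0], [0.042, 0.999, 0.0], [0.0, 0.0, -1.0]]
wrist_force: [-1.2, 1.2, -1.5]
opening: 0.0233
grasp_force: 58.9
```

Run:
```python
from h import *
s=st()
ims=[]
for n,(r0,c0) in dict(scene=(165,255),top=(170,190)).items():
    a=manip.read_camera(n)[:,:,::-1]; ims.append(cv2.resize(a[r0:r0+120,c0:c0+80],None,fx=5,fy=5,interpolation=cv2.INTER_CUBIC))
cv2.imwrite('pics/s2.png',np.hstack(ims))
```

```text
5.85 pos [0.643  0.1325 0.1897] psi 177.6 z [ 0.e+00  4.e-04 -1.e+00] F [-1.2  1.2 -1.5] T [-0.01  0.01  0.04] op 0.0233 gf 58.9 q [ 0.22  0.54 -0.72  1.67  0.4   1.08  0.91]
```

View pics/s2.png

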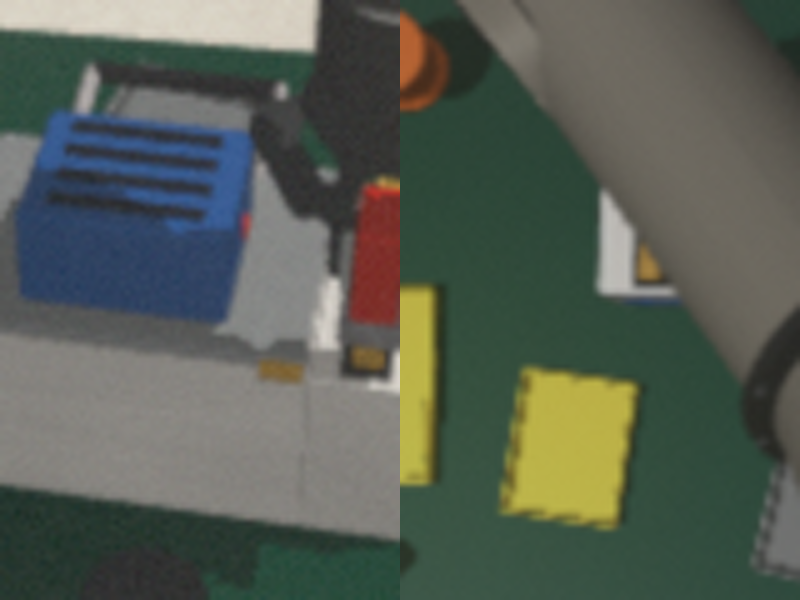

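The block hangs centred over the hinge end of the strip. I lower it in stages and watch the force.

Emit:
{"api": "arm_command", "payload": {
  "increments": [
    [[0,0,0],[-0.05,0,1],2],
    [[0,0,0],[-0.05,0,1.8],2],
    [[0,0,0],[-0.05,0,2.0],2],
    [[0,0,0],[-0.05,0,2.1],2],
    [[0,0,0],[-0.05,0,2.2],2]
  ]
}}

```text
clock: 6.45
eef_pos: [0.6443, 0.131, 0.1676]
orientation: [[-0.999, 0.044, -0.0], [0.044, 0.999, 0.0], [0.0, 0.0, -1.0]]
wrist_force: [-0.7, 0.4, 1.1]
opening: 0.0235
grasp_force: 58.9
```

Emit:
{"api": "arm_command", "payload": {
  "increments": [
    [[0,0,0],[0,0,0.1],2],
    [[0,0,0],[0,0,0.2],2],
    [[0,0,0],[0,0,0.2],2],
    [[0,0,0],[0,0,0.2],2]
  ]
}}

```text
clock: 6.85
eef_pos: [0.6443, 0.131, 0.1657]
orientation: [[-0.999, 0.044, 0.0], [0.044, 0.999, 0.0], [-0.0, 0.0, -1.0]]
wrist_force: [-1.0, 1.1, 1.4]
opening: 0.0235
grasp_force: 59.0
```

```bash
python3 -c "
from h import *
st()"
```

```text
6.85 pos [0.6443 0.131  0.1657] psi 177.49 z [ 3.e-04  2.e-04 -1.e+00] F [-1.   1.1  1.4] T [ 0.08  0.25 -0.04] op 0.0235 gf 59.0 q [ 0.21  0.57 -0.71  1.68  0.42  1.05  0.89]
```

Emit:
{"api": "arm_command", "payload": {
  "increments": [
    [[0,0,0],[0,0,0.1],2],
    [[0,0,0],[0,0,0.2],2],
    [[0,0,0],[0,0,0.25],2],
    [[0,0,0],[0,0,0.25],2],
    [[0,0,0],[0,0,0.25],2]
  ]
}}

```text
clock: 7.35
eef_pos: [0.6443, 0.131, 0.1631]
orientation: [[-0.999, 0.044, 0.0], [0.044, 0.999, 0.0], [-0.0, 0.0, -1.0]]
wrist_force: [-0.2, 0.9, 4.8]
opening: 0.0233
grasp_force: 59.2
```

```bash
python3 -c "
from h import *
st(); plan([((.501,.1375,.1632),177.5)])"
```

```text
7.35 pos [0.6443 0.131  0.1631] psi 177.49 z [ 2.e-04  2.e-04 -1.e+00] F [-0.2  0.9  4.8] T [0.11 0.21 0.01] op 0.0233 gf 59.2 q [ 0.21  0.57 -0.71  1.69  0.42  1.04  0.89]
[0.0, 0.0, -0.0] [14.35, 0.03, -0.01]
```

Emit:
{"api": "arm_command", "payload": {
  "increments": [
    [[0,0,0],[0.4,0,0],2],
    [[0,0,0],[1.0,0,0],2],
    [[0,0,0],[1.6,0,0],2],
    [[0,0,0],[2.2,0,0],2],
    [[0,0,0],[2.8,0,0],2]
  ]
}}

```text
clock: 7.85
eef_pos: [0.6158, 0.1321, 0.1632]
orientation: [[-0.999, 0.044, 0.0], [0.044, 0.999, -0.0], [-0.0, -0.0, -1.0]]
wrist_force: [3.0, 0.3, 4.2]
opening: 0.023
grasp_force: 59.3
```

```bash
python3 -c "
from h import *
st(); plan([((.501,.1375,.1632),177.5)])"
```

```text
7.85 pos [0.6158 0.1321 0.1632] psi 177.49 z [ 3.e-04 -1.e-04 -1.e+00] F [3.  0.3 4.2] T [-0.04 -0.6   0.06] op 0.023 gf 59.3 q [ 0.22  0.53 -0.72  1.75  0.41  1.01  0.88]
[-0.0, 0.0, -0.0] [11.49, 0.04, -0.01]
```

Force is about 5.7 N net, so I continue.

Emit:
{"api": "arm_command", "payload": {
  "increments": [
    [[0,0,0],[0.6,0,0],2],
    [[0,0,0],[1.2,0,0],2],
    [[0,0,0],[1.8,0,0],2],
    [[0,0,0],[2.4,0,0],2],
    [[0,0,0],[3.0,0,0],2]
  ]
}}

```text
clock: 8.35
eef_pos: [0.5858, 0.1335, 0.1631]
orientation: [[-0.999, 0.044, 0.0], [0.044, 0.999, 0.0], [-0.0, 0.0, -1.0]]
wrist_force: [3.5, -0.9, 4.2]
opening: 0.0233
grasp_force: 59.3
```

Emit:
{"api": "arm_command", "payload": {
  "increments": [
    [[0,0,0],[0.6,0,0],2],
    [[0,0,0],[1.2,0,0],2],
    [[0,0,0],[1.8,0,0],2],
    [[0,0,0],[2.4,0,0],2],
    [[0,0,0],[3.0,0,0],2]
  ]
}}

```text
clock: 8.85
eef_pos: [0.5558, 0.1348, 0.163]
orientation: [[-0.999, 0.044, -0.0], [0.044, 0.999, 0.0], [0.0, 0.0, -1.0]]
wrist_force: [2.4, -0.4, 4.7]
opening: 0.0233
grasp_force: 59.3
```

```bash
python3 -c "
from h import *
st(); plan([((.500,.1375,.1632),177.5)])"
```

```text
8.85 pos [0.5558 0.1348 0.163 ] psi 177.49 z [-0.  0. -1.] F [ 2.4 -0.4  4.7] T [-0.05 -0.63 -0.02] op 0.0233 gf 59.3 q [ 0.25  0.45 -0.75  1.88  0.37  0.96  0.85]
[0.0, -0.0, -0.0] [5.59, 0.03, -0.02]
```

Emit:
{"api": "arm_command", "payload": {
  "increments": [
    [[0,0,0],[0.6,0,0],2],
    [[0,0,0],[1.2,0,0],2],
    [[0,0,0],[1.8,0,0],2],
    [[0,0,0],[2.4,0,0],2],
    [[0,0,0],[3.0,0,0],2]
  ]
}}

```text
clock: 9.35
eef_pos: [0.5259, 0.1361, 0.163]
orientation: [[-0.999, 0.044, 0.0], [0.044, 0.999, 0.0], [-0.0, 0.0, -1.0]]
wrist_force: [2.5, -0.2, 3.3]
opening: 0.0231
grasp_force: 59.4
```

Emit:
{"api": "arm_command", "payload": {
  "increments": [
    [[0,0,0],[0.6,0,0],2],
    [[0,0,0],[1.2,0,0],2],
    [[0,0,0],[1.8,0,0],2],
    [[0,0,0],[2.4,0,0],2],
    [[0,0,0],[2.6,0,0],2]
  ]
}}

```text
clock: 9.85
eef_pos: [0.4997, 0.1372, 0.1631]
orientation: [[-0.999, 0.044, -0.0], [0.044, 0.999, -0.0], [0.0, -0.0, -1.0]]
wrist_force: [2.3, 1.2, 4.3]
opening: 0.0227
grasp_force: 59.4
```

```bash
python3 -c "
from h import *
s=st(); a=manip.read_camera('scene')[:,:,::-1]; cv2.imwrite('pics/s3.png',cv2.resize(a[150:270,235:395],None,fx=5,fy=5,interpolation=cv2.INTER_CUBIC))
plan([((.500,.1375,.21),177.5),((.48,.26,.21),168),((.461,.3845,.16),159),((.461,.3845,.0455),159)])"
```

```text
9.85 pos [0.4997 0.1372 0.1631] psi 177.5 z [-0.e+00 -2.e-04 -1.e+00] F [2.3 1.2 4.3] T [-0.05 -0.7  -0.04] op 0.0227 gf 59.4 q [ 0.27  0.37 -0.79  2.    0.33  0.91  0.83]
[-0.0, -0.0, 0.0] [-0.03, 0.03, -4.69]
[-0.0, -0.0, 0.166] [2.54, 12.15, -0.01]
[-0.0, -0.0, 0.157] [4.44, 11.78, 5.0]
[-0.0, -0.0, -0.0] [0.0, 0.01, 11.45]
```

View pics/s3.png

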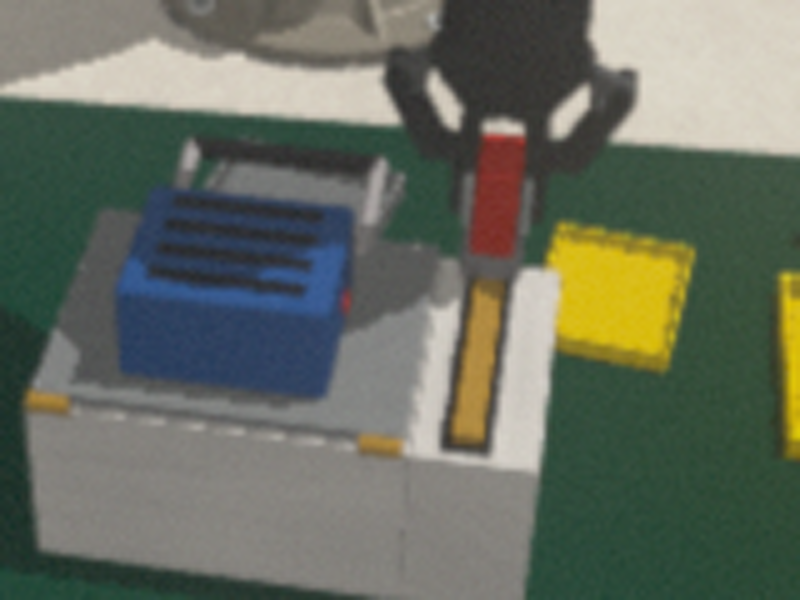

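The block is upright at the handle end (around px 495,260) and the strip is shown pressed. I lift it and return it to the tray.

Emit:
{"api": "arm_command", "payload": {
  "increments": [
    [[0,0,0],[0,0,-0.5],2],
    [[0,0,0],[0,0,-2],2],
    [[0,0,0],[0,0,-3.5],2],
    [[0,0,0],[0,0,-4.7],2],
    [[0,0,0],[0,0,-4.7],2]
  ]
}}

```text
clock: 10.4
eef_pos: [0.5012, 0.1374, 0.2121]
orientation: [[-0.999, 0.044, 0.003], [0.044, 0.999, 0.0], [-0.003, 0.0, -1.0]]
wrist_force: [0.1, 0.4, -1.2]
opening: 0.0232
grasp_force: 58.9
```

Emit:
{"api": "arm_command", "payload": {
  "increments": [
    [[0,0,0.03],[0.5,2.4,0],2],
    [[0,0,0.06],[1,4.9,0],2],
    [[0,0,0.1],[1.5,7.4,0],2],
    [[0,0,0.13],[2,9.8,0],2],
    [[0,0,0.166],[2.54,12.15,0],2]
  ]
}}

```text
clock: 10.9
eef_pos: [0.48, 0.2605, 0.2098]
orientation: [[-0.978, 0.21, -0.0], [0.21, 0.978, -0.0], [0.0, -0.0, -1.0]]
wrist_force: [0.3, 0.0, -1.1]
opening: 0.0234
grasp_force: 58.8
```

Emit:
{"api": "arm_command", "payload": {
  "increments": [
    [[0,0,0.03],[1,2.7,1],2],
    [[0,0,0.06],[2,5.5,2],2],
    [[0,0,0.1],[3,8.2,3],2],
    [[0,0,0.157],[4,10.5,4],2],
    [[0,0,0.157],[4.44,11.78,5],2]
  ]
}}

```text
clock: 11.4
eef_pos: [0.4604, 0.3862, 0.1594]
orientation: [[-0.934, 0.358, -0.0], [0.358, 0.934, 0.001], [0.001, 0.0, -1.0]]
wrist_force: [0.2, 0.3, -1.2]
opening: 0.0236
grasp_force: 58.8
```

Emit:
{"api": "arm_command", "payload": {
  "increments": [
    [[0,0,0],[0.5,0,2],2],
    [[0,0,0],[0.8,0,5],2],
    [[0,0,0],[1,0,8],2],
    [[0,0,0],[1,0,9],2],
    [[0,0,0],[1,0,9.5],2]
  ]
}}

```text
clock: 11.9
eef_pos: [0.4521, 0.3871, 0.0642]
orientation: [[-0.934, 0.358, -0.001], [0.358, 0.934, -0.001], [0.001, -0.001, -1.0]]
wrist_force: [-0.8, -0.1, -0.9]
opening: 0.0232
grasp_force: 58.9
```

```bash
python3 -c "
from h import *
s=st(); plan([((.452,.388,.0455),159)])"
```

```text
11.9 pos [0.4521 0.3871 0.0642] psi 159.02 z [-0.0012 -0.001  -1.    ] F [-0.8 -0.1 -0.9] T [-0.02 -0.02  0.03] op 0.0232 gf 58.9 q [-0.3   0.61 -0.68  1.89  0.51  0.82 -0.04]
[-0.001, -0.001, 0.0] [0.04, 0.09, 1.87]
```

Emit:
{"api": "arm_command", "payload": {
  "increments": [
    [[0,0,0],[0,0,0.8],2],
    [[0,0,0],[0,0,1.4],2],
    [[0,0,0],[0,0,1.7],2],
    [[0,0,0],[0,0,1.85],2],
    [[0,0,0],[0,0,1.9],2]
  ]
}}

```text
clock: 12.4
eef_pos: [0.4522, 0.3878, 0.0463]
orientation: [[-0.933, 0.359, 0.0], [0.359, 0.933, 0.0], [-0.0, 0.0, -1.0]]
wrist_force: [-0.1, 0.9, -1.4]
opening: 0.0232
grasp_force: 58.9
```

Emit:
{"api": "arm_command", "payload": {
  "increments": [
    [[0,0,0],[0,0,0],2],
    [[0,0,0],[0,0,0],2]
  ]
}}

```text
clock: 12.6
eef_pos: [0.4522, 0.3879, 0.0463]
orientation: [[-0.933, 0.359, 0.0], [0.359, 0.933, 0.0], [-0.0, 0.0, -1.0]]
wrist_force: [-0.4, 0.0, -1.4]
opening: 0.0234
grasp_force: 58.9
```

```bash
python3 -c "
from h import *
s=st()"
```

```text
12.6 pos [0.4522 0.3879 0.0463] psi 158.98 z [ 4.e-04  3.e-04 -1.e+00] F [-0.4  0.  -1.4] T [-0.02 -0.03  0.02] op 0.0234 gf 58.9 q [-0.31  0.63 -0.66  1.9   0.53  0.79 -0.06]
```

Still 1 to 2 mm above the floor. I lower it a little more, then open.

Emit:
{"api": "arm_command", "payload": {
  "increments": [
    [[0,0,0],[0,0,0.08],2],
    [[0,0,0],[0,0,0.12],2],
    [[0,0,0],[0,0,0.16],2],
    [[0,0,0],[0,0,0.16],2]
  ]
}}

```text
clock: 13.0
eef_pos: [0.4522, 0.3878, 0.045]
orientation: [[-0.933, 0.359, 0.0], [0.359, 0.933, -0.0], [-0.0, 0.0, -1.0]]
wrist_force: [-2.3, -3.1, 9.8]
opening: 0.0233
grasp_force: 60.4
```

```bash
python3 -c "
from h import *
s=st()"
```

```text
13.0 pos [0.4522 0.3878 0.045 ] psi 158.98 z [ 4.e-04 -1.e-04 -1.e+00] F [-2.3 -3.1  9.8] T [-0.64  0.46  0.  ] op 0.0233 gf 60.4 q [-0.32  0.63 -0.66  1.9   0.53  0.79 -0.06]
```

Emit:
{"api": "arm_command", "payload": {
  "increments": [
    [[0,0,0],[0,0,-0.05],3],
    [[0,0,0],[0,0,-0.05],4],
    [[0,0,0],[0,0,-0.05],5],
    [[0,0,0],[0,0,-0.05],5],
    [[0,0,0],[0,0,-0.05],5]
  ]
}}

```text
clock: 13.5
eef_pos: [0.4521, 0.3877, 0.0449]
orientation: [[-0.933, 0.359, -0.0], [0.359, 0.933, 0.0], [0.0, 0.0, -1.0]]
wrist_force: [-0.0, -0.9, -0.2]
opening: 0.05
grasp_force: 0.0
```

Emit:
{"api": "arm_command", "payload": {
  "increments": [
    [[0,0,0],[0,0,-2],5],
    [[0,0,0],[0,0,-6],5],
    [[0,0,0],[0,0,-11],5],
    [[0,0,0],[0,0,-16],5],
    [[0,0,0],[0,0,-20],5]
  ]
}}

```text
clock: 14.0
eef_pos: [0.452, 0.3881, 0.2479]
orientation: [[-0.934, 0.358, 0.001], [0.358, 0.934, 0.001], [-0.001, 0.001, -1.0]]
wrist_force: [0.5, 0.5, -0.5]
opening: 0.0498
grasp_force: 0.0
```

Run:
```python
from h import *
s=st()
a=manip.read_camera('scene')[:,:,::-1]; b=manip.read_camera('wrist')[:,:,::-1]
cv2.imwrite('pics/s4.png',np.hstack([cv2.resize(a[170:270,345:445],(400,400),interpolation=cv2.INTER_CUBIC),cv2.resize(b,(400,400))]))
plan([((.50,.25,.25),120),((.435,.06,.25),88),((.4315,.0125,.20),87.5)])
```

```text
14.0 pos [0.452  0.3881 0.2479] psi 159.0 z [ 0.0012  0.0011 -1.    ] F [ 0.5  0.5 -0.5] T [-0.02 -0.06  0.01] op 0.0498 gf 0.0 q [-0.19  0.4  -0.8   1.75  0.31  1.13  0.12]
[0.008, 0.002, 0.68] [-9.36, -11.37, 0.03]
[-0.0, -0.0, 0.559] [-13.2, -15.13, 0.0]
[-0.0, -0.0, 0.008] [-4.76, -0.18, 5.0]
```

View pics/s4.png

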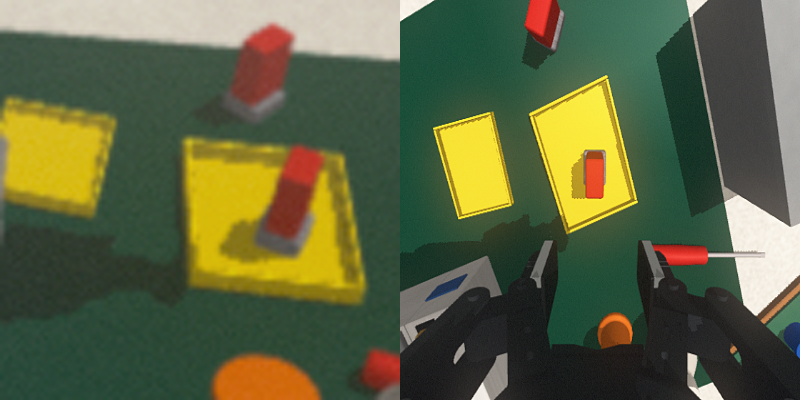

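The block stands upright in the tray. Next is the handle.

Emit:
{"api": "arm_command", "payload": {
  "increments": [
    [[0,0,0.14],[-2,-2.3,0],4],
    [[0,0,0.28],[-4,-4.6,0],4],
    [[0,0,0.42],[-6,-7,0],4],
    [[0,0,0.56],[-8,-9.5,0],4],
    [[0,0,0.68],[-9.36,-11.37,0],4]
  ]
}}

```text
clock: 14.6
eef_pos: [0.4993, 0.2458, 0.2447]
orientation: [[-0.494, 0.869, -0.0], [0.869, 0.494, -0.001], [-0.0, -0.0, -1.0]]
wrist_force: [0.9, 0.5, -0.9]
opening: 0.0396
grasp_force: 0.0
```

Emit:
{"api": "arm_command", "payload": {
  "increments": [
    [[0,0,0.11],[-2.6,-3,0],4],
    [[0,0,0.22],[-5.2,-6,0],4],
    [[0,0,0.34],[-8,-9,0],4],
    [[0,0,0.46],[-11,-12.5,0],4],
    [[0,0,0.559],[-13.2,-15.13,0],4]
  ]
}}

```text
clock: 15.1
eef_pos: [0.4325, 0.0556, 0.2447]
orientation: [[0.041, 0.999, -0.0], [0.999, -0.041, -0.001], [-0.001, -0.0, -1.0]]
wrist_force: [0.7, -0.7, -0.9]
opening: 0.04
grasp_force: 0.0
```

Emit:
{"api": "arm_command", "payload": {
  "increments": [
    [[0,0,0],[-2,0,2],4],
    [[0,0,0],[-3.5,-0.1,3.5],4],
    [[0,0,0],[-4.76,-0.18,5],4],
    [[0,0,0],[-4.76,-0.18,5],4],
    [[0,0,0],[-4.76,-0.18,5],4]
  ]
}}

```text
clock: 15.6
eef_pos: [0.4303, 0.0109, 0.1951]
orientation: [[0.035, 0.999, -0.0], [0.999, -0.035, 0.0], [0.0, -0.0, -1.0]]
wrist_force: [-1.0, 0.1, -0.3]
opening: 0.0396
grasp_force: 0.0
```

Run:
```python
from h import *
s=st()
a=manip.read_camera('wrist')[:,:,::-1]; b=manip.read_camera('scene')[:,:,::-1]
T=np.eye(4);T[:3,:3]=s['orientation'];T[:3,3]=s['eef_pos'];T=T@manip.calibration('wrist')['T_tool_cam'];np.save('w2.npy',T)
cv2.imwrite('pics/s5.png',np.vstack([cv2.resize(a[:,:],(560,420)),cv2.resize(b[165:195,245:345],(560,168),interpolation=cv2.INTER_CUBIC)]))
plan([((.4315,.0125,.135),87.5)])
```

```text
15.6 pos [0.4303 0.0109 0.1951] psi 87.98 z [-4.e-04  3.e-04 -1.e+00] F [-1.   0.1 -0.3] T [ 0.02 -0.01 -0.03] op 0.0396 gf 0.0 q [ 0.25  0.11 -0.45  2.16  0.06  0.88 -0.27]
[0.001, -0.0, 0.009] [0.12, 0.07, 6.06]
```

View pics/s5.png

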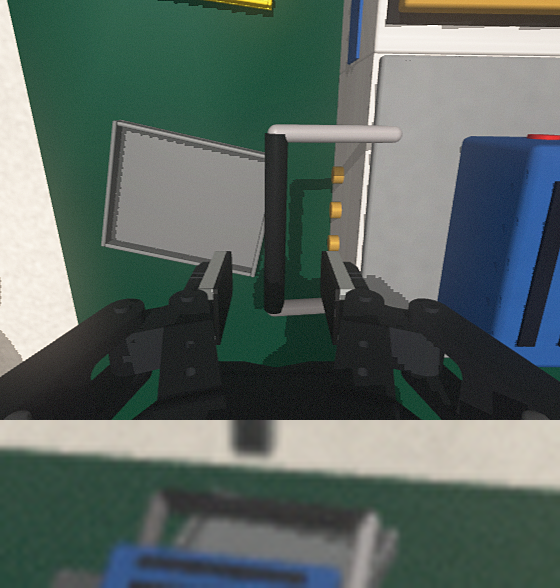

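The bar runs from (276,132) to (275,311) and lies between the fingers.

Run:
```python
from h import *
T=np.load('w2.npy')
a,b=[ray('wrist',p,.133,T) for p in [(276,134),(275,311)]];m=(a+b)/2
print(a,b,m,np.degrees(np.arctan2(*(a-b)[1::-1])))
plan([((m[0],m[1],.135),87.5)])
```

```text
[0.43188029 0.06758177 0.133     ] [ 0.42729005 -0.04208762  0.133     ] [0.42958517 0.01274708 0.133     ] 87.60327161051235
[0.001, -0.0, 0.009] [0.14, -0.12, 6.06]
```

Emit:
{"api": "arm_command", "payload": {
  "increments": [
    [[0,0,0.009],[0.1,0,2.5],4],
    [[0,0,0.009],[0.1,-0.03,5],4],
    [[0,0,0.009],[0.1,-0.03,6.5],4],
    [[0,0,0.009],[0.1,-0.03,7],4],
    [[0,0,0.009],[0.1,-0.03,7],4]
  ]
}}

```text
clock: 16.2
eef_pos: [0.4301, 0.0121, 0.1251]
orientation: [[0.043, 0.999, -0.0], [0.999, -0.043, 0.0], [0.0, -0.0, -1.0]]
wrist_force: [0.5, -0.2, 0.3]
opening: 0.0401
grasp_force: 0.0
```

Emit:
{"api": "arm_command", "payload": {
  "increments": [
    [[0,0,0],[0,0,0],2.5],
    [[0,0,0],[0,0,0],1.8],
    [[0,0,0],[0,0,0],1.2],
    [[0,0,0],[0,0,0],1],
    [[0,0,0],[0,0,0],1]
  ]
}}

```text
clock: 16.7
eef_pos: [0.4296, 0.0116, 0.1255]
orientation: [[0.044, 0.999, -0.0], [0.999, -0.044, -0.0], [-0.0, -0.0, -1.0]]
wrist_force: [-6.8, 0.7, 10.1]
opening: 0.0112
grasp_force: 54.2
```

```bash
python3 -c "
from h import *
s=st()"
```

```text
16.7 pos [0.4296 0.0116 0.1255] psi 87.47 z [-4.e-04 -2.e-04 -1.e+00] F [-6.8  0.7 10.1] T [ 0.32  1.44 -0.05] op 0.0112 gf 54.2 q [ 0.22  0.22 -0.44  2.22  0.14  0.72 -0.36]
```

```bash
python3 -c "
import numpy as np
for t in [.02,.04,.07,.1,.14,.18,.22,.26,.3,.35,.4,.45,.5,.55,.6,.65,.7,.75,.8,.85,.9,.95,1,1.04,1.08,1.11,1.14,1.16,1.18,1.19,1.2]:
  print(t,np.round([21.3-21.3*np.cos(t)+1.5*np.sin(t),-(21.3*np.sin(t)+1.5*np.cos(t)-1.5)],2))
"
```

```text
0.02 [ 0.03 -0.43]
0.04 [ 0.08 -0.85]
0.07 [ 0.16 -1.49]
0.1 [ 0.26 -2.12]
0.14 [ 0.42 -2.96]
0.18 [ 0.61 -3.79]
0.22 [ 0.84 -4.61]
0.26 [ 1.1  -5.43]
0.3 [ 1.39 -6.23]
0.35 [ 1.81 -7.21]
0.4 [ 2.27 -8.18]
0.45 [ 2.77 -9.12]
0.5 [  3.33 -10.03]
0.55 [  3.93 -10.91]
0.6 [  4.57 -11.76]
0.65 [  5.25 -12.58]
0.7 [  5.98 -13.37]
0.75 [  6.74 -14.12]
0.8 [  7.54 -14.82]
0.85 [  8.37 -15.49]
0.9 [  9.23 -16.12]
0.95 [ 10.13 -16.7 ]
1 [ 11.05 -17.23]
1.04 [ 11.81 -17.63]
1.08 [ 12.58 -17.99]
1.11 [ 13.17 -18.25]
1.14 [ 13.77 -18.48]
1.16 [ 14.17 -18.63]
1.18 [ 14.57 -18.77]
1.19 [ 14.78 -18.83]
1.2 [ 14.98 -18.9 ]
```

Emit:
{"api": "arm_command", "payload": {
  "increments": [
    [[0,0,0],[0,0.03,-0.43],1],
    [[0,0,0],[0,0.08,-0.85],1],
    [[0,0,0],[0,0.16,-1.49],1],
    [[0,0,0],[0,0.16,-1.49],1],
    [[0,0,0],[0,0.16,-1.49],1]
  ]
}}

```text
clock: 17.2
eef_pos: [0.4311, 0.0115, 0.1402]
orientation: [[0.044, 0.999, -0.001], [0.999, -0.044, -0.0], [-0.0, -0.001, -1.0]]
wrist_force: [-5.8, 2.9, -1.9]
opening: 0.0114
grasp_force: 53.7
```

```bash
python3 -c "
from h import *
s=st()
a=manip.read_camera('wrist')[:,:,::-1]; b=manip.read_camera('scene')[:,:,::-1]
cv2.imwrite('pics/s6.png',np.hstack([cv2.resize(a[150:400,150:400],(400,400)),cv2.resize(b[140:240,230:330],(400,400),interpolation=cv2.INTER_CUBIC)]))
"
```

```text
17.2 pos [0.4311 0.0115 0.1402] psi 87.47 z [-8.e-04 -1.e-04 -1.e+00] F [-5.8  2.9 -1.9] T [ 0.53  1.21 -0.05] op 0.0114 gf 53.7 q [ 0.23  0.2  -0.44  2.21  0.12  0.76 -0.34]
```

View pics/s6.png

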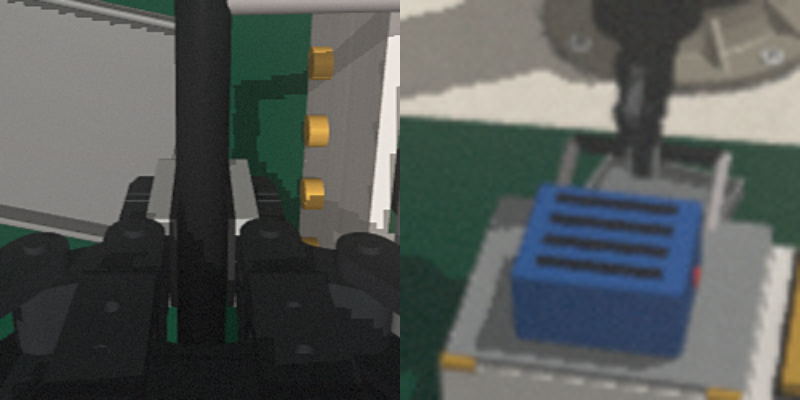

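The bar is seated between the pads and Fz is −1.9 N, which matches the lid's weight. I continue along the arc.

Emit:
{"api": "arm_command", "payload": {
  "increments": [
    [[0,0,0],[0,0.08,-0.63],1],
    [[0,0,0],[0,0.22,-1.47],1],
    [[0,0,0],[0,0.41,-2.3],1],
    [[0,0,0],[0,0.63,-3.12],1],
    [[0,0,0],[0,0.88,-3.94],1]
  ]
}}

```text
clock: 17.8
eef_pos: [0.4407, 0.0111, 0.1804]
orientation: [[0.044, 0.999, 0.001], [0.999, -0.044, 0.0], [0.0, 0.001, -1.0]]
wrist_force: [-2.8, 1.3, -0.4]
opening: 0.011
grasp_force: 53.7
```

Emit:
{"api": "arm_command", "payload": {
  "increments": [
    [[0,0,0],[0,0.29,-0.8],1],
    [[0,0,0],[0,0.71,-1.78],1],
    [[0,0,0],[0,1.17,-2.75],1],
    [[0,0,0],[0,1.67,-3.69],1],
    [[0,0,0],[0,2.23,-4.6],1]
  ]
}}

```text
clock: 18.3
eef_pos: [0.463, 0.01, 0.2263]
orientation: [[0.044, 0.999, 0.0], [0.999, -0.044, -0.0], [-0.0, 0.0, -1.0]]
wrist_force: [-3.6, 0.3, 0.5]
opening: 0.0111
grasp_force: 53.9
```

```bash
python3 -c "
from h import *
s=st()"
```

```text
18.3 pos [0.463  0.01   0.2263] psi 87.47 z [ 0.e+00 -2.e-04 -1.e+00] F [-3.6  0.3  0.5] T [ 0.12  0.93 -0.07] op 0.0111 gf 53.9 q [ 0.25  0.13 -0.44  2.06  0.07  0.97 -0.27]
```

Emit:
{"api": "arm_command", "payload": {
  "increments": [
    [[0,0,0],[0,0.6,-0.88],1],
    [[0,0,0],[0,1.24,-1.73],1],
    [[0,0,0],[0,1.92,-2.55],1],
    [[0,0,0],[0,2.65,-3.34],1],
    [[0,0,0],[0,3.41,-4.09],1]
  ]
}}

```text
clock: 18.8
eef_pos: [0.4973, 0.0083, 0.2674]
orientation: [[0.044, 0.999, 0.001], [0.999, -0.044, -0.0], [-0.0, 0.001, -1.0]]
wrist_force: [-2.4, -0.2, 1.3]
opening: 0.0111
grasp_force: 53.9
```

Emit:
{"api": "arm_command", "payload": {
  "increments": [
    [[0,0,0],[0,0.8,-0.7],1],
    [[0,0,0],[0,1.63,-1.37],1],
    [[0,0,0],[0,2.49,-2.0],1],
    [[0,0,0],[0,3.39,-2.58],1],
    [[0,0,0],[0,4.31,-3.11],1]
  ]
}}

```text
clock: 19.3
eef_pos: [0.5408, 0.0061, 0.2985]
orientation: [[0.045, 0.999, 0.001], [0.999, -0.045, -0.001], [-0.001, 0.001, -1.0]]
wrist_force: [-4.2, -3.1, 5.7]
opening: 0.0109
grasp_force: 54.3
```

```bash
python3 -c "
from h import *
s=st()"
```

```text
19.3 pos [0.5408 0.0061 0.2985] psi 87.44 z [ 1.1e-03 -6.0e-04 -1.0e+00] F [-4.2 -3.1  5.7] T [-0.61  0.82 -0.01] op 0.0109 gf 54.3 q [ 0.24  0.19 -0.42  1.82  0.09  1.15 -0.26]
```

Emit:
{"api": "arm_command", "payload": {
  "increments": [
    [[0,0,0],[0,0.76,-0.43],1],
    [[0,0,0],[0,1.53,-0.8],1],
    [[0,0,0],[0,2.12,-1.07],1],
    [[0,0,0],[0,2.72,-1.3],1],
    [[0,0,0],[0,3.12,-1.45],1]
  ]
}}

```text
clock: 19.8
eef_pos: [0.5718, 0.0046, 0.3123]
orientation: [[0.045, 0.999, 0.001], [0.999, -0.045, -0.001], [-0.001, 0.001, -1.0]]
wrist_force: [-2.8, -5.6, 5.3]
opening: 0.0115
grasp_force: 54.3
```

Emit:
{"api": "arm_command", "payload": {
  "increments": [
    [[0,0,0],[0,0.4,-0.14],1],
    [[0,0,0],[0,0.61,-0.2],1],
    [[0,0,0],[0,0.81,-0.27],1],
    [[0,0,0],[0,0.81,-0.27],1],
    [[0,0,0],[0,0.81,-0.27],1]
  ]
}}

```text
clock: 20.3
eef_pos: [0.5796, 0.0043, 0.3148]
orientation: [[0.045, 0.999, 0.001], [0.999, -0.045, -0.001], [-0.001, 0.001, -1.0]]
wrist_force: [-2.1, -5.9, 5.2]
opening: 0.0111
grasp_force: 54.3
```

Emit:
{"api": "arm_command", "payload": {
  "increments": [
    [[0,0,0],[0,0,0],1],
    [[0,0,0],[0,0,0],1],
    [[0,0,0],[0,0,0],1],
    [[0,0,0],[0,0,0],1],
    [[0,0,0],[0,0,0],1]
  ]
}}

```text
clock: 20.8
eef_pos: [0.5796, 0.0043, 0.3148]
orientation: [[0.045, 0.999, 0.001], [0.999, -0.045, -0.001], [-0.001, 0.001, -1.0]]
wrist_force: [-2.6, -5.6, 4.8]
opening: 0.0112
grasp_force: 54.3
```

```bash
python3 -c "
from h import *
s=st()
d=np.array(s['eef_pos'])-[.4299,.0116,.1252]
dx=d[:2]@[.999,-.044]*100
from scipy.optimize import minimize_scalar as m
f=lambda t:np.hypot(21.3-21.3*np.cos(t)+1.5*np.sin(t)-dx,21.3*np.sin(t)+1.5*np.cos(t)-1.5-d[2]*100)
r=m(f,bounds=(.9,1.5),method='bounded');print(dx,d[2],r.x,r.fun)
b=manip.read_camera('scene')[:,:,::-1]
cv2.imwrite('pics/s7.png',cv2.resize(b[100:280,220:440],(770,630)[0:2] and (733,600),interpolation=cv2.INTER_CUBIC))
"
```

```text
20.8 pos [0.5796 0.0043 0.3148] psi 87.43 z [ 7.e-04 -6.e-04 -1.e+00] F [-2.6 -5.6  4.8] T [-1.13  0.44 -0.09] op 0.0112 gf 54.3 q [ 0.23  0.24 -0.42  1.72  0.11  1.2  -0.26]
14.986536123238276 0.18962560136899295 1.2012189787042775 0.06164062529661223
```

View pics/s7.png

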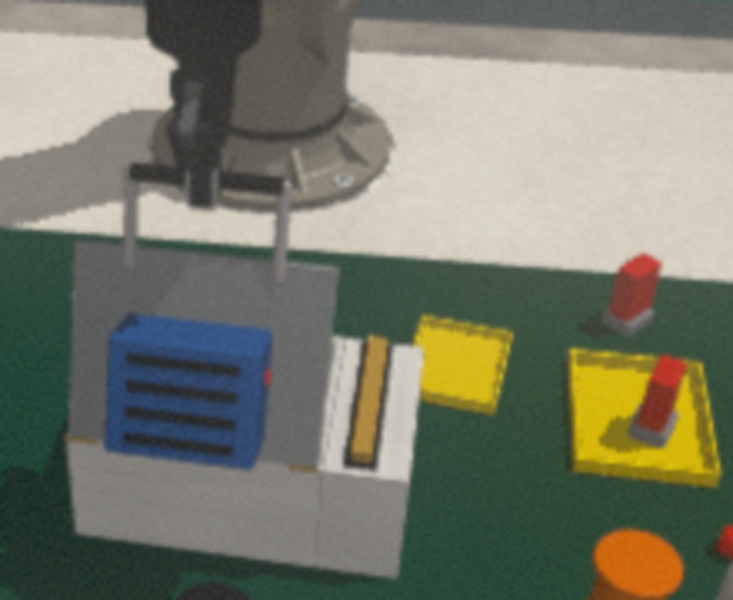

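The lid is held at an estimated 1.20 rad, at rest. The block stands upright in the tray.

```bash
python3 -c "
from station import manip
print(manip.sign_off())"
```

```text
the job is handed in; nothing more can be done
None
```

I rubbed the whole strip at about 5–6 N with the lid shut, stood the block back upright in the yellow tray, and am holding the lid still by its bar at about 1.20 rad; the job is handed in at about 21 s, verdict not shown.

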